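# Click the length stop into its notch and push the bar up to it

### The job

Set up the filing jig on the bench using fingertip pushes only, lifting nothing. First push the sliding stop along its rail, towards the steel bar, until its spring plunger drops into the notch and stays there. Then push the bar along its channel from its other end until it rests against the stop, with the stop still sitting in the notch, and leave the other things on the bench where they are.

Things in the scene. Friction and masses are not known exactly. Their poses are not given: they have to be found in the camera images.
- jig: Filing jig fixed to the bench: dark steel plate 140 x 440 x 12 mm with a channel and a rail along its y. Origin on the bench; plate spans x -65..75, y -210..230 mm. Its x points roughly away from the robot, y roughly to the robot's left. Channel centre x = -30, between fences 27 mm apart, tops 20 mm above the bench. Rail (x 12..32, y -40..210) and detent strip (x 41..59): tops at 28 mm.
- notch (a point): Middle of the notch, at the top of the detent strip, 28 mm above the bench; axes as the jig's. The strip is a fixed steel bar 18 mm wide beside the rail, flat but for one V groove across it, 15 mm wide and 7.5 mm deep: the notch. It lies anywhere from y = 30 to 75 mm on the jig.
- stop_index (a point): Point of the sliding stop on its plunger's axis, 28 mm above the bench. The plunger is in the notch when this point is level with notch along the jig's y (both at the same x).
- push_face (a point): Centre of the sliding stop's flat upright face to push on, looking to jig +y, away from the bar; 60 mm wide (jig x), 29 to 59 mm above the bench, 22 mm along y from stop_index. The stop is an aluminium block 60 x 44 x 30 mm captive on the rail, with an arm over the channel and a black plunger knob on top (18 mm wide, top at 77 mm, 15 mm beyond this point in x).
- stop_face (a point): Centre of the face of the stop's arm that the bar is to rest against; it looks towards the jig's -y and stands across the channel; 28 mm above the bench, 22 mm from stop_index along jig y. The arm is 16 mm thick, 22 to 50 mm above the bench.
- carriage (a joint): Travel of the sliding stop along the rail in m: grows towards the bar (jig -y); starts at 0 to 0.045, end of travel 0.165, notch at 0.09 to 0.135. It takes about 4 N to slide; this dips to nothing, or it pulls ahead, as the ball falls into the notch (from about 7 mm before its middle); then some 20 N or more force it out either way.
- plunger (a joint): Height of the spring plunger in m: 0 while its 16 mm ball rides on the strip, about 0.004 to 0.005 when it has dropped into the notch; negative if its knob is pulled up.
- bar: Loose square-cut steel bar, 24 mm wide (x), 110 mm long (y), 22 mm high, 0.4 kg, lying in the channel of the jig, its top 34 mm above the bench. Origin: centre of its underside; y along the channel.
- bar_front (a point): Centre of the bar's end face that looks to the stop (bar +y), 23 mm above the bench.
- bar_tail (a point): Centre of the bar's other end face (bar -y), the one to push on, 23 mm above the bench; the channel is open behind it, with at least 20 mm of base plate.
- file: Bystander: a flat steel file with a wooden handle, 260 mm long, lying on the bench; origin at its underside near the middle.
- fuel_cap: Bystander: a red plastic screw-on fuel cap, 68 mm across, 42 mm high; origin at its underside near the middle.
- c_clamp: Bystander: a steel C-clamp lying flat, 150 x 100 x 24 mm; origin at its underside near the middle.
- kick_lever: Bystander: an aluminium kick-start lever with a rubber pedal peg, about 180 mm long, lying flat; origin at its underside near the middle.
- ashtray: Bystander: a white ceramic ashtray full of bolts, 110 mm across, 35 mm high; origin at its underside near the middle.
- bearing: Bystander: a steel bearing ring, 42 mm across, 13 mm high; origin at its underside near the middle.

How it is judged:
On the way, in this order (a step that is already met when the one before it is completed fails the run):
1. the sliding stop's plunger has dropped into the notch and stays there (y of stop_index in the frame of notch between -0.0025 and 0.0025 m and value of joint plunger above 0.002 m), for 0.3 s.
2. the bar has been pushed along the channel up to the stop, which is still in the notch (all of step 1 and y of bar_front in the frame of stop_face between -0.003 and 0.003 m and x of bar in the frame of jig between -0.036 and -0.024 m and z of bar in the frame of jig between 0.008 and 0.016 m and angle between bar's own z axis and vertical below 0.06 rad and angle between the y axis of bar and the y axis of jig, either way round below 0.06 rad), for 0.2 s.
At the end, for the whole second after the job is handed in: The plunger is down in the notch (stop within 2.5 mm of its middle, plunger down more than 2 mm), the bar lies flat in the channel with its end within 3 mm of the stop's face, and both are at rest (all of step 2 and linear speed of bar below 0.01 m/s and velocity of joint carriage between -0.01 and 0.01 m/s); the robot touches nothing.
It fails at once if the bar is lifted out of its channel or tipped up (z of bar in the frame of jig above 0.022 m or angle between bar's own z axis and vertical above 0.2 rad).
It fails at once if the plunger knob is pulled up (value of joint plunger below -0.003 m).
It fails at once if one of the other things on the bench is moved by more than 25 mm (distance of any of file, fuel_cap, c_clamp, kick_lever, ashtray, bearing from where it was at the start of the episode above 0.025 m).
It also fails if it takes over 48 s, if anything falls off the work surface, if the arm or the gripper's body presses on something with over 40 N, if the wrist force passes 120 N, or if a joint passes its speed limit or range.

### The arm

A 6-joint arm with a two-finger parallel gripper is mounted at the origin on the work surface. World frame = base frame: x ahead of the robot, y to its left, z up, the work surface at z = 0. Lengths are in m, angles in rad, forces in N, time in s.
With the tool pointing down it reaches from about 0.35 to 0.775 m from the base axis. Payload 5.5 kg.
Tool frame: the origin (TCP) lies at the very end of the fingers, on their centre line; the grasp point (between the pads) lies 19 mm behind it; z points along the fingers, y is the direction in which the jaws open and shut (so a half turn about z gives the same grasp; the last joint's range is limited). The gripper opens to 85 mm and grips with 20 to 120 N. Pads are 22 mm wide; open, the fingers measure 114 mm over their backs; the gripper's body (76 mm by 85 mm) begins 54 mm behind the grasp point. The pads swing forward as they close: fully open they stand 13 mm farther back than shut.
Start: joints at [1.121, 0.313, 0.046, 1.304, 0, 1.431], TCP at [0.175, 0.548, 0.231] pointing down, gripper open.
Joint ranges: [-2.76, 2.76], [-0.86, 1.69], [-1.03, 1.26], [-2.2, 2.34], [-1.47, 1.5], [-3.14, 3.14]. Speed limits (rad/s): [2.57, 2.57, 3.14, 3.14, 3.14, 3.14].

### API

Orientations are given as a unit quaternion [w, x, y, z].
In Python, from workcell import get_state, read_camera, hand_in, find_in, silhouettes gives the robot as it stands. The module is installed in compiled form; this text tells all that it offers.
- The arm moves only by the tool send_rows, never from a script. Its argument "deltas" is a list that holds one entry, the list of rows, each a list of 6 numbers: the shift along the world's x, y, z in cm, then the turn, a rotation vector about the world's x, y, z in degrees. In form: [[[dx, dy, dz, wx, wy, wz], ...]]. A call has 1 to 12 rows; each row is the pose to reach, as a shift and turn from the pose commanded when the call began; what a row does not reach only later rows make up. A row lasts 1/10 s, in which the tool goes at most 50 mm and 8.59 degrees, less where a joint would pass 70% of its speed; a pose out of reach is approached as far as the arm can. A call with a gripper value outside its range is refused whole. "jaw" is the opening, from -1 (shut) to 1 (fully open), so that 0 is half open, set as the call begins (left out, the last holds). The fingers move at their own pace and stop on an object; "force" is the grip in N (left out, the last holds). Time passes only in rows, so rows that repeat a pose let the fingers close. It gives the time, the measured TCP pose, the force and the opening at its end, in the units of the state.
- get_state(): the state, without advancing time (a new reading comes with each control period).
- read_camera(name): name is "side" or "top" or "wrist"; returns a dict with "img" (480x640x3 uint8, red, green, blue), "z_map" (480x640 float32, m along the optical axis (not along the pixel's ray), 0 where there is no reading), "vfov" (degrees; the focal length in pixels is half the picture's height over the tangent of half this angle, whatever the lens; pixels are square), "cx", "cy" (the principal point, pixels), "R" (3x3) and "t" (3): a world point X has camera coordinates R X + t; the wrist camera has in their place "hand_eye" (4x4, takes a point from camera to tool coordinates, whose origin is the TCP and whose axes are the flange's). Camera axes: x right, y down, z forward; pixel columns grow to the right and rows downward; lengths in m; the calibration is good to about 2 mm. A picture is of the moment at which its call begins: read the wrist's pose just before it.
- hand_in(): hands the job in, once; it reports no verdict.
Trained networks look in a picture, given as the dict that the camera call returned (one of the last four; its "shot" number tells which), for a name from the list of things; names that differ only in an ending like _2 or _b are one class to them, and where a whole thing is asked for, a point or a joint stands for the part that bears it (a point fixed in the world has none). Each returns a list of dicts, best first, with "conf" (0 to 1); they miss things now and then, are a little off and sometimes report something else, mostly with a low value. They report only what shows in the picture. A call takes as long as a camera call.
- find_in(picture, thing): "box" ([centre column, centre row, width, height] in pixels, round what is visible of it).
- silhouettes(picture, thing): "mask" (480x640 bool, what is visible of it) and "box" ([centre column, centre row, width, height] in pixels, round what is visible of it).
The state is a dict: "clock": time; "joint_pos": joint angles; "qvel": joint speeds; "tau": joint torques, N m; "tcp_pos": TCP position; "orientation": TCP orientation; "wrist_force": force on the tool from outside, world axes, zero at the start; "ft_torque": the same for the moment, N m; "finger_gap": finger opening in m.
Only numpy, scipy, OpenCV 4.12 (cv2) and the standard library are available. Lean on these libraries where they do the work, as an engineer would, in place of code of your own. Each camera call takes 0.05 s, during which the arm holds its last target.

## Working session

There is one attempt and no reset: what is moved stays moved. The work goes in short steps, Python scripts to look and compute and a tool call to move; the robot and the scene stay as the last step left them, time stands still between calls to the robot, and variables do not carry over. Pictures are saved under pics/ and viewed, and the job is handed in when it is done.

Besides the shell and the picture viewer there is one more tool, called after "Request:" as a command line: name --argument value ..., lists and objects as JSON in quotes. send_rows: Moves the arm, as the interface text tells. Its arguments: {"type":"object","properties":{"deltas":{"type":"array","items":{"type":"array","items":{"type":"array","items":{"type":"number"}}}},"jaw":{"type":"number"},"force":{"type":"number"}},"required":["deltas"]}

```bash
mkdir -p pics
cat > h.py <<'E'
import numpy as np, cv2
from workcell import *
def save(p,n): cv2.imwrite('pics/'+n,p['img'][:,:,::-1])
def f(p): return 240/np.tan(np.radians(p['vfov'])/2)
def cloud(p):
    z=p['z_map'];v,u=np.mgrid[:480,:640]
    F=f(p);P=np.stack([(u-p['cx'])*z/F,(v-p['cy'])*z/F,z],-1)
    return (P-p['t'])@np.array(p['R'])
def proj(p,X):
    c=np.array(p['R'])@np.array(X)+p['t'];return f(p)*c[0]/c[2]+p['cx'],f(p)*c[1]/c[2]+p['cy']
E
python3 - <<'E'
from h import *
s=get_state();print(s['clock'],s['tcp_pos'],s['orientation'],s['finger_gap'],s['wrist_force'])
for n in['top','side']:
    p=read_camera(n);save(p,n+'0.png');print(n,p['vfov'],p['R'],p['t'],[k for k in p])
    for t in['jig','bar','push_face','file','fuel_cap','c_clamp','kick_lever','ashtray','bearing']:
        print(t,[(np.round(d['box']),round(d['conf'],2)) for d in find_in(p,t)[:2]])
    np.save(n+'_c.npy',cloud(p));
E
```

```text
0.0 [0.17507967 0.54715834 0.23038645] [-2.69767208e-04  1.54277708e-01  9.88027093e-01 -8.83309625e-04] 0.08542352153614531 [-0.10471944  0.20895071  0.3921071 ]
top 43.72418305614473 [[ 3.58676675e-03 -9.99993091e-01 -9.76127035e-04]
 [-9.80954828e-01 -3.32890799e-03 -1.94207475e-01]
 [ 1.94202883e-01  1.65411344e-03 -9.80959991e-01]] [0.03473246 0.59539641 0.94720345] ['img', 'z_map', 'vfov', 'cx', 'cy', 'R', 't', 'shot']
jig [(array([353., 280., 256.,  83.]), 0.81)]
bar [(array([429., 297.,  66.,  13.]), 0.96)]
push_face [(array([273., 275.,  25.,  61.]), 0.8)]
file [(array([409., 354., 144.,  25.]), 0.58)]
fuel_cap [(array([267., 354.,  40.,  37.]), 0.83)]
c_clamp [(array([512., 275.,  24.,  26.]), 0.33)]
kick_lever [(array([292., 201., 102.,  57.]), 0.77)]
ashtray [(array([167., 278.,  65.,  64.]), 0.71)]
bearing [(array([513., 277.,  24.,  26.]), 0.81)]
side 53.90760630535203 [[ 0.94707265 -0.32038142 -0.02022734]
 [-0.17594699 -0.46534552 -0.86746539]
 [ 0.26850709  0.82511169 -0.49708616]] [-0.56181712  0.19592572  0.69696369] ['img', 'z_map', 'vfov', 'cx', 'cy', 'R', 't', 'shot']
jig [(array([315., 319., 156., 188.]), 0.96), (array([434., 342., 118.,  85.]), 0.42)]
bar [(array([305., 354.,  42.,  66.]), 0.65)]
push_face [(array([283., 246.,  56.,  40.]), 0.71)]
file [(array([240., 363.,  56., 118.]), 0.87)]
fuel_cap [(array([214., 270.,  39.,  33.]), 0.9)]
c_clamp [(array([433., 342., 121.,  88.]), 0.82)]
kick_lever [(array([345., 259.,  40.,  55.]), 0.89), (array([305., 353.,  32.,  61.]), 0.17)]
ashtray [(array([260., 219.,  49.,  33.]), 0.89), (array([317., 278.,  42.,  52.]), 0.64)]
bearing [(array([374., 432.,  38.,  34.]), 0.55)]
```

View pics/top0.png

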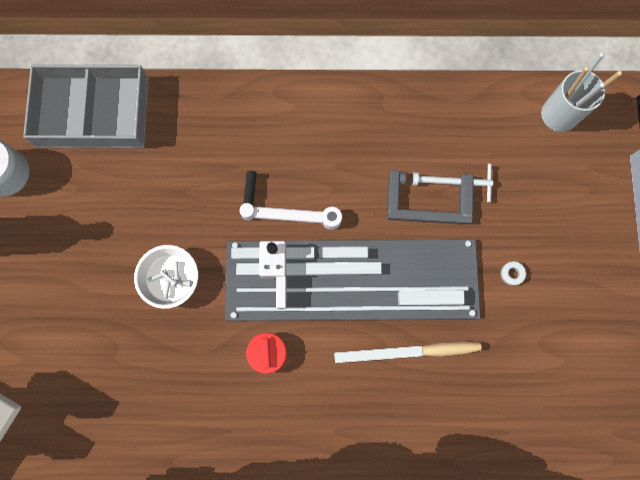

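View pics/side0.png

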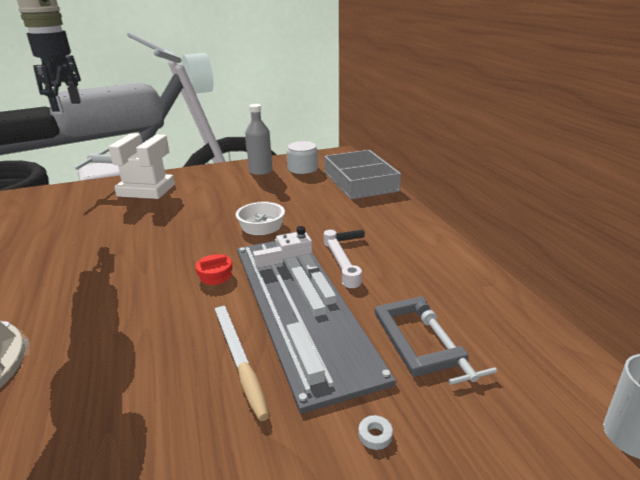

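Run:
```python
import numpy as np,cv2
C=np.load('top_c.npy');im=cv2.imread('pics/top0.png')
# orthographic height map: x up, y left, 1.25mm px  region x .3-.75,y -.4..+.4
H=np.zeros((600,800),np.float32);O=np.zeros((600,800,3),np.uint8)
P=C.reshape(-1,3);c=im.reshape(-1,3)
o=np.argsort(P[:,2])
sel=[(0,0)]
u=((0.35-P[:,1])/0.001).astype(int);v=((0.8-P[:,0])/0.001).astype(int)
M=im[200:340,200:560];
cv2.imwrite('pics/topzoom.png',cv2.resize(M,None,fx=2.2,fy=2.2,interpolation=cv2.INTER_CUBIC))
Z=(C[...,2]*1000)
for r in range(225,330,4): print(r,' '.join('%3d'%Z[r,k] for k in range(215,500,8)))
```

```text
225   0  -1  -1   3   1   1  -1  -1  -1   2  -1   0   0   0  28  27  -1  -2  -1   0   0   0   1   2   0   0  -1  -2  -2  -1   0   0  -2  -2   0   1
229   0  -3   1  -1   1   0   2  -1   0   0   0  -1   4  -2   2   1  -1   0  -2   2   0   2   0   1   0   0   0  -4   5  -1  -1  -1   0  -6 1044   0
233   1  -1  -1   1  -2  -4   5   3   1   0  -2   0   0   1  -2   1   0  -3  -1  -1   0   0  -1   0  -1   0   2  -2   1  -2  -1  -3   1   2  -3  -1
237  -1  -3   0   0   0   0   2   3  -1   0  -3   0  -2  -2  -2   2   0   1   1  -1   0   1  -2   0   1  -2  -2  -2   2  -2   0  -1  -2   0   1  -2
241   0   0   1  11   8  11  13  54  55  10  13   5   8  12  11  11  12  11  11  13  13  14  10  13  11  13  11  11  10  13  13  12  12   1  -3   1
245   2  -1  12  12  12  10  56  78  58  12  13  11   6  12   9  11  12   9  13   8   8  10   6  11  10   9  15   8  11  10   9  12  10   2  -2   0
249   0   0  28  25  28  30  58  80  59  31  28  26  30  17  28  29  28  27  28  27  13   8   6  14   9  11  11  12   7   9  12  11  13  -2   0  -2
253  -2   1  25  29  29  28  57  71  61  27  28  25  29  21  24
[... 2200 characters left out ...]
 11   9  11  11  10  10   8  14  12  14   6  13   9  13  12  10  13  11  10   8  13   7  10  15   7   0   4
317   0   0  16  13  14  12  10  12  10   8  10  10   9  12  10  16  12  12  14  11  14  10  14  14  10  11  12  12  10  12  14   7  10  10  -4   0
321  -1  -1   2  -3   1   0   0   2   1  -1  -1  -1   0   0  -1   0   0   0   0   0   1  -2   0  -1  -2   0  -2  -2   1  -1   0   1   0   1   0  -1
325  -3   1   1   0   1  -1  -2   0   1   0   0  -1   1   0  -3  -2  -3  -2  -1   3   0   0  -3  -2  -2  -2  -3 1044   1   1  -2  -3  -2   1   1   1
329  -3   3  -1  -4   5  -1   2   0   0  -2  -1   3  -2   0   0   1  -3  -3   0   3   0   0  -1  -2  -2  -1   0  -1  -1   1  -3   0   0   1   0   0
```

View pics/topzoom.png

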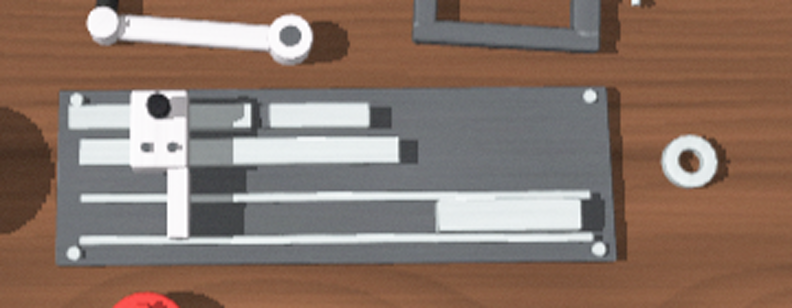

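Run:
```python
import numpy as np,cv2
C=np.load('top_c.npy');X,Y,Z=C[...,0]*1000,C[...,1]*1000,C[...,2]*1000
# plate mask -> min area rect of points z>6, in jig region
roi=np.zeros(Z.shape,bool);roi[236:324,222:484]=1
m=roi&(Z>6)&(Z<16)
m=cv2.morphologyEx(m.astype(np.uint8),cv2.MORPH_OPEN,np.ones((3,3)))
P=np.stack([X,Y],-1)[m>0].astype(np.float32)
r=cv2.minAreaRect(P);print('plate',r)
# robust edges by percentiles
for a in np.arange(-3,3.1,.5):
    t=np.radians(a);q=P@np.array([[np.cos(t),-np.sin(t)],[np.sin(t),np.cos(t)]])
    l=np.percentile(q,[.3,99.7],axis=0);print(a,l.round(1).tolist(),(l[1]-l[0]).round(1))
def rect(n,lo,hi,r0,r1,c0,c1):
    k=np.zeros(Z.shape,bool);k[r0:r1,c0:c1]=1;k&=(Z>lo)&(Z<hi)
    k=cv2.morphologyEx(k.astype(np.uint8),cv2.MORPH_OPEN,np.ones((2,2)))
    q=np.stack([X,Y],-1)[k>0].astype(np.float32);print(n,len(q),cv2.minAreaRect(q),np.percentile(q,[1,99],axis=0).round(1).tolist())
rect('bar',27,40,286,310,380,475)
rect('block',54,66,238,282,250,295)
rect('arm',42,56,276,312,265,295)
rect('rail',23,33,262,277,230,390)
rect('strip',23,33,245,261,222,375)
rect('strip right',23,33,245,261,320,375)
for row in range(249,258): print(row,[(int(z)) for z in Z[row,308:330]])
print(Y[253,308:330].round(0))
```

```text
plate ((545.9733276367188, -27.848480224609375), (140.7486114501953, 440.2611999511719), 0.6680942177772522)
-3.0 [[466.7, -218.2], [625.5, 220.4]] [158.8 438.6]
-2.5 [[468.2, -222.9], [623.9, 215.5]] [155.7 438.3]
-2.0 [[469.7, -227.6], [622.3, 210.5]] [152.5 438.1]
-1.5 [[471.3, -232.2], [620.7, 205.3]] [149.4 437.5]
-1.0 [[472.6, -236.9], [619.0, 200.4]] [146.4 437.3]
-0.5 [[473.7, -241.6], [617.5, 195.6]] [143.9 437.2]
0.0 [[474.7, -246.3], [616.3, 190.9]] [141.5 437.2]
0.5 [[475.6, -251.1], [615.1, 186.3]] [139.5 437.4]
1.0 [[475.0, -255.7], [614.8, 181.6]] [139.8 437.3]
1.5 [[473.3, -260.7], [615.4, 176.8]] [142.1 437.4]
2.0 [[471.7, -265.6], [616.5, 172.0]] [144.8 437.6]
2.5 [[469.8, -270.4], [617.6, 167.4]] [147.8 437.8]
3.0 [[467.8, -275.3], [618.8, 162.8]] [150.9 438.1]
bar 908 ((480.31353759765625, -86.53817749023438), (59.74421691894531, 285.43353271484375), 21.608863830566406) [[499.8, -221.3], [521.7, -108.3]]
block 834 ((498.745361328125, 87.58391571044922), (217.30300903320312, 52.857154846191406), 14.294160842895508) [[543.9, 85.9], [602.0, 128.3]]
arm 323 ((472.0684
[... 793 characters left out ...]
17, 26, 25, 24, 25, 26, 26, 31, 27, 27, 30, 27, 31]
252 [27, 28, 24, 27, 24, 31, 25, 25, 25, 21, 21, 22, 18, 23, 26, 28, 29, 25, 25, 29, 27, 25]
253 [28, 27, 27, 29, 29, 26, 29, 27, 24, 22, 20, 21, 24, 26, 27, 28, 28, 26, 25, 24, 28, 26]
254 [29, 26, 26, 26, 29, 27, 29, 25, 23, 21, 20, 23, 24, 23, 27, 27, 28, 27, 27, 26, 26, 24]
255 [27, 27, 29, 26, 29, 24, 26, 25, 19, 22, 22, 21, 24, 26, 25, 23, 26, 25, 27, 29, 27, 27]
256 [28, 30, 24, 25, 27, 25, 26, 24, 23, 15, 18, 26, 23, 27, 23, 29, 30, 28, 27, 27, 29, 26]
257 [31, 31, 28, 30, 28, 27, 25, 26, 27, 24, 19, 21, 25, 22, 26, 29, 30, 28, 26, 28, 28, 29]
[48. 46. 45. 43. 41. 40. 38. 36. 34. 33. 31. 29. 27. 26. 24. 22. 21. 19.
 17. 15. 14. 12.]
```

Request:
send_rows --deltas '[[[3.3, -3.1, -0.8, 0, 0, -6], [6.6, -6.2, -1.6, 0, 0, -12], [9.9, -9.3, -2.4, 0, 0, -18], [13.2, -12.4, -3.2, 0, 0, -24], [16.5, -15.5, -4, 0, 0, -30], [19.8, -18.6, -4.8, 0, 0, -36], [23.1, -21.7, -5.6, 0, 0, -42], [26.4, -24.8, -6.4, 0, 0, -48], [29.7, -27.9, -7.2, 0, 0, -54], [33, -31, -8, 0, 0, -60], [36.3, -34.1, -9, 0, 0, -66], [39.5, -37, -10, 0, 0, -71.6]]]' --jaw -1 --force 40

```text
clock: 2.2
tcp_pos: [0.5718, 0.176, 0.1311]
orientation: [0.0, 0.705, 0.709, 0.0]
wrist_force: [0.5, -0.2, 0.5]
finger_gap: 0.0
```

Request:
send_rows --deltas '[[[0, 0, -3, 0, 0, 0], [0, 0, -6, 0, 0, 0], [0, 0, -9, 0, 0, 0], [0, -1, -9, 0, 0, 0], [0, -2, -9, 0, 0, 0], [0, -2, -9, 0, 0, 0]]]'

```text
clock: 2.8
tcp_pos: [0.5717, 0.1564, 0.0432]
orientation: [0.001, 0.704, 0.711, 0.001]
wrist_force: [0.6, 1.0, -0.1]
finger_gap: -0.0
```

Run:
```python
from h import *
s=get_state();print(s['clock'],s['tcp_pos'],s['wrist_force'])
p=read_camera('side');
cv2.imwrite('pics/s1.png',cv2.resize(p['img'][180:320,200:400,::-1],None,fx=4,fy=4,interpolation=cv2.INTER_CUBIC))
```

```text
2.8 [0.57165268 0.1563647  0.04315581] [ 0.5537604   0.96210265 -0.14209025]
```

View pics/s1.png

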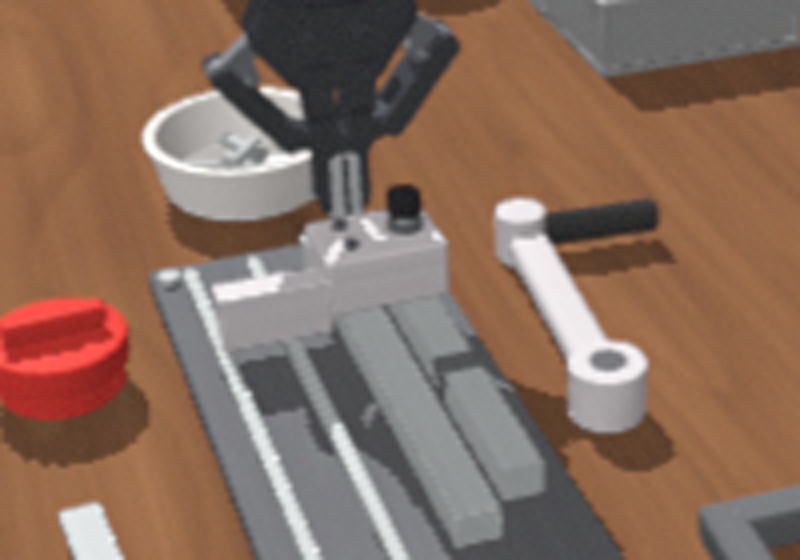

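Request:
send_rows --deltas '[[[0, -0.5, -0.2, 0, 0, 0], [0, -1, -0.2, 0, 0, 0], [0, -1.3, -0.2, 0, 0, 0], [0, -1.6, -0.2, 0, 0, 0], [0, -1.9, -0.2, 0, 0, 0], [0, -2.2, -0.2, 0, 0, 0], [0, -2.6, -0.2, 0, 0, 0], [0, -3.0, -0.2, 0, 0, 0], [0, -3.4, -0.2, 0, 0, 0], [0, -3.8, -0.2, 0, 0, 0], [0, -4.2, -0.2, 0, 0, 0], [0, -4.6, -0.2, 0, 0, 0]]]'

```text
clock: 4.05
tcp_pos: [0.5707, 0.1132, 0.0395]
orientation: [-0.001, 0.703, 0.712, 0.001]
wrist_force: [0.3, 5.4, -0.2]
finger_gap: -0.0001
```

```bash
cat > m.py <<'E'
from h import *
import sys
s=get_state();print(s['clock'],s['tcp_pos'],s['wrist_force'])
p=read_camera('top');C=cloud(p)*1000;Z=C[...,2]
k=np.zeros(Z.shape,bool);k[238:282,240:360]=1
cv2.imwrite('pics/t%s.png'%sys.argv[1],cv2.resize(p['img'][200:340,200:520,::-1],None,fx=2.5,fy=2.5,interpolation=cv2.INTER_CUBIC))
for row in range(262,276,2):
  q=np.where((Z[row]>54)&(Z[row]<65)&k[row])[0]
  if len(q): print(row,q.min(),q.max(),C[row,q.min(),1].round(1),C[row,q.max(),1].round(1))
# arm right edge
for row in range(282,306,3):
  q=np.where((Z[row]>43)&(Z[row]<57)&(np.arange(640)<360)&(np.arange(640)>240))[0]
  if len(q): print('arm',row,q.min(),q.max(),C[row,q.min(),1].round(1),C[row,q.max(),1].round(1))
E
python3 m.py 1
```

```text
4.05 [0.57067022 0.11315457 0.03950382] [ 0.31651121  5.3849499  -0.23736702]
262 287 300 82.8 61.1
264 287 300 82.8 61.1
266 287 300 82.9 61.0
268 288 300 81.1 61.0
270 288 300 81.0 61.0
272 289 300 79.2 61.0
274 289 300 79.4 61.1
arm 282 292 300 74.4 61.1
arm 285 292 300 74.3 61.0
arm 288 292 300 74.4 60.9
arm 291 292 300 74.3 60.9
arm 294 293 300 72.5 60.9
arm 297 293 300 72.5 60.8
arm 300 293 300 72.6 60.8
arm 303 294 300 70.8 60.7
```

View pics/t1.png

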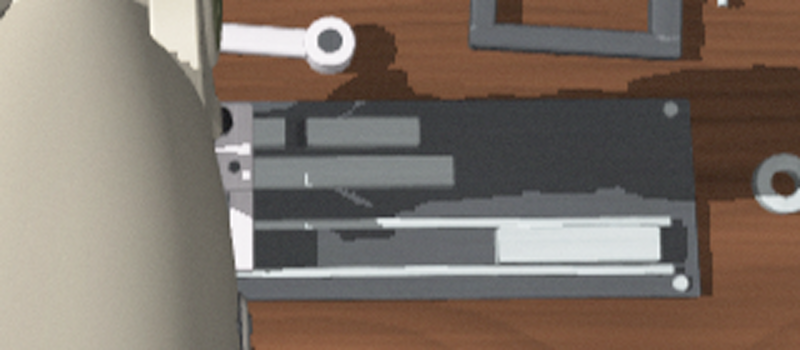

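Request:
send_rows --deltas '[[[0, -0.4, 0, 0, 0, 0], [0, -0.8, 0, 0, 0, 0], [0, -1.2, 0, 0, 0, 0], [0, -1.6, 0, 0, 0, 0], [0, -2.0, 0, 0, 0, 0], [0, -2.4, 0, 0, 0, 0], [0, -2.7, 0, 0, 0, 0], [0, -3.0, 0, 0, 0, 0], [0, -3.2, 0, 0, 0, 0], [0, -3.4, 0, 0, 0, 0], [0, -3.4, 0, 0, 0, 0]]]'

```text
clock: 5.2
tcp_pos: [0.5706, 0.0774, 0.0394]
orientation: [0.0, 0.703, 0.711, -0.0]
wrist_force: [0.7, 0.1, -0.7]
finger_gap: -0.0
```

```bash
python3 m.py 2 | grep -v arm; sed -i 's/^p=.*/p=read_camera("top");C=cloud(p)*1000;Z=C[...,2]/' m.py
```

```text
5.2 [0.57061992 0.07739021 0.03938205] [ 0.74907129  0.10808075 -0.72102287]
262 321 321 26.0 26.0
264 321 321 26.0 26.0
266 321 321 26.0 26.0
```

Request:
send_rows --deltas '[[[0, -0.15, 0, 0, 0, 0], [0, -0.3, 0, 0, 0, 0], [0, -0.45, 0, 0, 0, 0]]]'

```text
clock: 5.55
tcp_pos: [0.5702, 0.0736, 0.0393]
orientation: [-0.0, 0.703, 0.711, 0.0]
wrist_force: [0.7, 5.3, -0.1]
finger_gap: 0.0005
```

Run:
```python
from h import *
s=get_state();print(s['tcp_pos'],s['wrist_force'])
p=read_camera("side")
cv2.imwrite('pics/s2.png',cv2.resize(p['img'][200:340,200:400,::-1],None,fx=4,fy=4,interpolation=cv2.INTER_CUBIC))
```

```text
[0.57024214 0.07359413 0.03928533] [ 0.65928592  5.346565   -0.05291033]
```

View pics/s2.png

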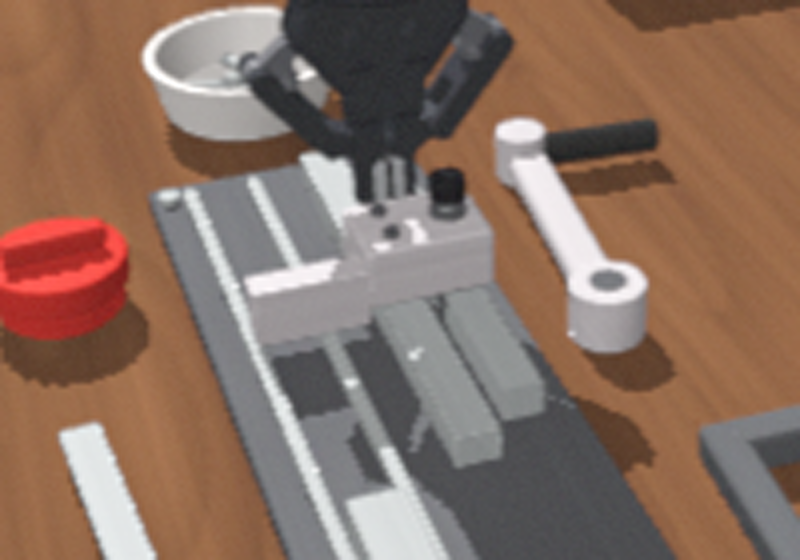

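Request:
send_rows --deltas '[[[0, -0.1, 0, 0, 0, 0], [0, -0.2, 0, 0, 0, 0], [0, -0.3, 0, 0, 0, 0]]]'

```text
clock: 5.9
tcp_pos: [0.5703, 0.0695, 0.0393]
orientation: [0.0, 0.703, 0.711, -0.0]
wrist_force: [-0.1, -0.2, 0.7]
finger_gap: 0.0001
```

Request:
send_rows --deltas '[[[0, -0.1, 0, 0, 0, 0], [0, -0.2, 0, 0, 0, 0]]]'

```text
clock: 6.1
tcp_pos: [0.5701, 0.0675, 0.0393]
orientation: [0.0, 0.703, 0.711, -0.0]
wrist_force: [0.1, -0.7, -0.9]
finger_gap: 0.0002
```

Run:
```python
from h import *
p=read_camera("top");C=cloud(p)*1000;Z=C[...,2]
for row in range(254,306,4):
  q=np.where((Z[row]>44)&(Z[row]<66)&(np.arange(640)<360)&(np.arange(640)>290))[0]
  if len(q): print(row,q.min(),q.max(),C[row,q.max(),1].round(1))
p=read_camera("side")
cv2.imwrite('pics/s3.png',cv2.resize(p['img'][200:340,200:400,::-1],None,fx=4,fy=4,interpolation=cv2.INTER_CUBIC))
```

```text
254 328 331 9.2
258 329 331 9.2
262 330 331 9.3
266 331 331 9.2
```

View pics/s3.png

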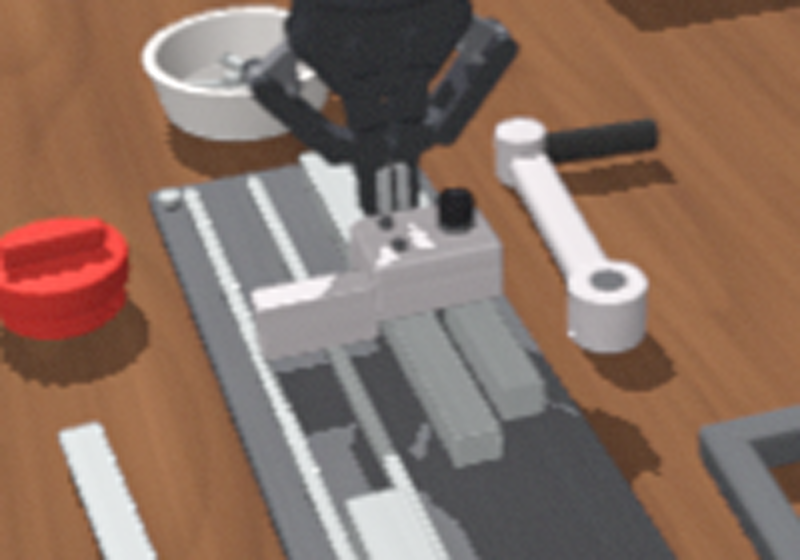

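Request:
send_rows --deltas '[[[0, 1, 0, 0, 0, 0], [0, 1.5, 1, 0, 0, 0], [0, 1.5, 5, 0, 0, 0], [0, 1.5, 10, 0, 0, 0], [-0.5, -3, 11, 0, 0, 0], [-1, -7, 11, 0, 0, 0], [-2, -11, 11, 0, 0, 0], [-3, -15, 11, 0, 0, 0], [-4, -19, 11, 0, 0, 0], [-5, -23, 11, 0, 0, 0], [-5.8, -27, 11, 0, 0, 0], [-5.8, -31.5, 11, 0, 0, 0]]]'

```text
clock: 7.4
tcp_pos: [0.5116, -0.2473, 0.1504]
orientation: [0.0, 0.703, 0.711, 0.0]
wrist_force: [1.2, -0.3, -0.5]
finger_gap: 0.0002
```

Request:
send_rows --deltas '[[[0, -2.5, 0, 0, 0, 0], [0, -2.5, 0, 0, 0, 0]]]'

```text
clock: 7.6
tcp_pos: [0.5127, -0.2751, 0.1501]
orientation: [0.001, 0.704, 0.71, -0.0]
wrist_force: [-0.8, 0.1, 0.7]
finger_gap: -0.0002
```

Run:
```python
from h import *
s=get_state();print(s['tcp_pos'],s['wrist_force'])
p=read_camera("top");C=cloud(p)*1000;Z=C[...,2]
cv2.imwrite('pics/t3.png',cv2.resize(p['img'][200:340,200:560,::-1],None,fx=2.2,fy=2.2,interpolation=cv2.INTER_CUBIC))
for row in list(range(254,306,4)):
  q=np.where((Z[row]>44)&(Z[row]<66)&(np.arange(640)<360)&(np.arange(640)>290))[0]
  if len(q): print(row,q.min(),q.max(),C[row,q.min(),1].round(1),C[row,q.max(),1].round(1))
for row in range(291,304,2):
  q=np.where((Z[row]>27)&(Z[row]<41)&(np.arange(640)<490)&(np.arange(640)>380))[0]
  if len(q): print('bar',row,q.min(),q.max(),C[row,q.min(),1].round(1),C[row,q.max(),1].round(1),C[row,430,0].round(1))
```

```text
[ 0.51271333 -0.27511404  0.15005284] [-0.8373576   0.14796264  0.6520594 ]
254 305 331 52.9 9.2
258 305 331 52.8 9.2
262 305 331 52.8 9.1
266 305 331 52.7 9.2
270 305 331 52.7 9.2
274 305 331 52.6 9.3
278 322 331 24.2 9.1
282 322 331 24.2 9.1
286 322 331 24.2 9.1
290 322 331 24.1 9.1
294 322 331 24.1 9.1
298 322 331 24.1 9.2
302 322 331 24.1 9.1
bar 291 399 463 -106.6 -216.2 523.3
bar 293 399 463 -106.6 -216.0 519.8
bar 295 399 463 -106.7 -214.2 516.0
bar 297 399 463 -106.6 -214.8 512.7
bar 299 399 463 -106.6 -214.4 509.6
bar 301 399 463 -106.6 -214.9 506.4
bar 303 399 464 -106.2 -216.9 502.8
```

View pics/t3.png

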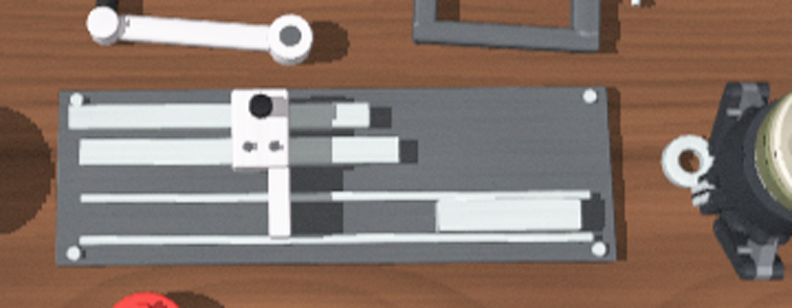

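Request:
send_rows --deltas '[[[0, 1.2, -4, 0, 0, 0], [0, 1.5, -8, 0, 0, 0], [0, 1.5, -11, 0, 0, 0], [0, 1.5, -12.4, 0, 0, 0], [0, 2.5, -12.4, 0, 0, 0], [0, 3.5, -12.4, 0, 0, 0], [0, 4.2, -12.4, 0, 0, 0], [0, 4.6, -12.4, 0, 0, 0], [0, 5.0, -12.4, 0, 0, 0], [0, 5.4, -12.4, 0, 0, 0], [0, 5.8, -12.4, 0, 0, 0], [0, 6.2, -12.4, 0, 0, 0]]]'

```text
clock: 8.85
tcp_pos: [0.5137, -0.2116, 0.0268]
orientation: [0.002, 0.703, 0.711, -0.0]
wrist_force: [-0.1, -5.0, 4.7]
finger_gap: -0.0001
```

Run:
```python
from h import *
s=get_state();print(s['tcp_pos'],s['wrist_force'])
p=read_camera("side")
cv2.imwrite('pics/s4.png',cv2.resize(p['img'][240:440,200:440,::-1],None,fx=3,fy=3,interpolation=cv2.INTER_CUBIC))
```

```text
[ 0.51371306 -0.21157799  0.0267776 ] [-0.0665876  -5.01149181  4.73699163]
```

View pics/s4.png

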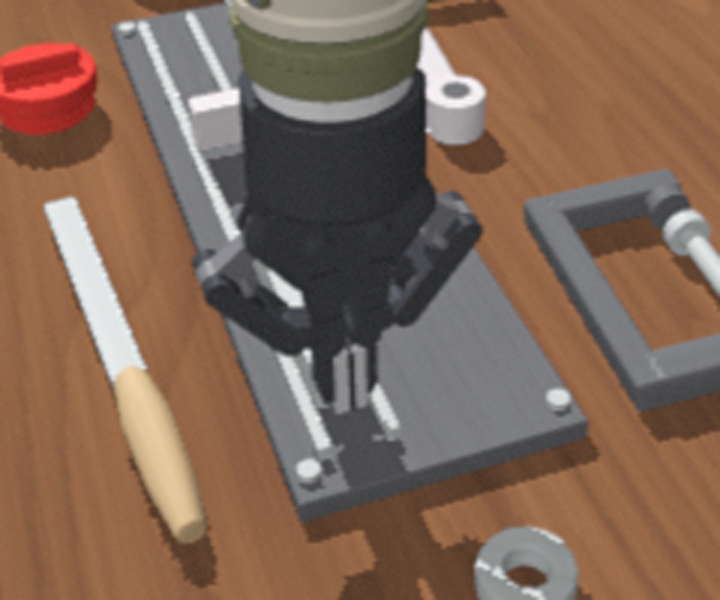

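Request:
send_rows --deltas '[[[0, 0.4, 0.1, 0, 0, 0], [0, 0.8, 0.1, 0, 0, 0], [0, 1.2, 0.1, 0, 0, 0], [0, 1.6, 0.1, 0, 0, 0], [0, 2.0, 0.1, 0, 0, 0], [0, 2.5, 0.1, 0, 0, 0], [0, 3.0, 0.1, 0, 0, 0], [0, 3.5, 0.1, 0, 0, 0], [0, 4.0, 0.1, 0, 0, 0], [0, 4.5, 0.1, 0, 0, 0], [0, 5.0, 0.1, 0, 0, 0], [0, 5.5, 0.1, 0, 0, 0]]]'

```text
clock: 10.1
tcp_pos: [0.5125, -0.1548, 0.0266]
orientation: [0.0, 0.703, 0.711, -0.0]
wrist_force: [0.6, -5.4, 4.1]
finger_gap: 0.0002
```

```bash
cat > b.py <<'E'
from h import *
import sys
s=get_state();print(s['clock'],s['tcp_pos'],s['wrist_force'])
p=read_camera("top");C=cloud(p)*1000;Z=C[...,2]
cv2.imwrite('pics/t%s.png'%sys.argv[1],cv2.resize(p['img'][200:340,200:560,::-1],None,fx=2.2,fy=2.2,interpolation=cv2.INTER_CUBIC))
for row in list(range(262,306,8)):
  q=np.where((Z[row]>44)&(Z[row]<66)&(np.arange(640)<345)&(np.arange(640)>290))[0]
  if len(q): print(row,q.min(),q.max(),C[row,q.min(),1].round(1),C[row,q.max(),1].round(1))
for row in range(291,304,2):
  q=np.where((Z[row]>27)&(Z[row]<41)&(np.arange(640)<490)&(np.arange(640)>333))[0]
  if len(q): print('bar',row,q.min(),q.max(),C[row,q.min(),1].round(1),C[row,q.max(),1].round(1))
p=read_camera("side")
cv2.imwrite('pics/s%s.png'%sys.argv[1],cv2.resize(p['img'][220:420,200:440,::-1],None,fx=3,fy=3,interpolation=cv2.INTER_CUBIC))
E
python3 b.py 5
```

```text
10.1 [ 0.51253264 -0.15480496  0.02659029] [ 0.6229263  -5.38494894  4.10102014]
262 305 331 52.8 9.2
270 305 331 52.7 9.3
278 322 331 24.2 9.0
286 322 331 24.2 9.2
294 322 331 24.2 9.2
302 322 331 24.1 9.3
bar 291 355 416 -32.2 -135.3
bar 293 355 416 -32.0 -135.5
bar 295 355 417 -32.1 -137.6
bar 297 355 418 -32.1 -138.9
bar 299 355 418 -32.1 -138.7
bar 301 355 420 -31.9 -142.1
bar 303 355 419 -31.7 -140.0
```

View pics/t5.png

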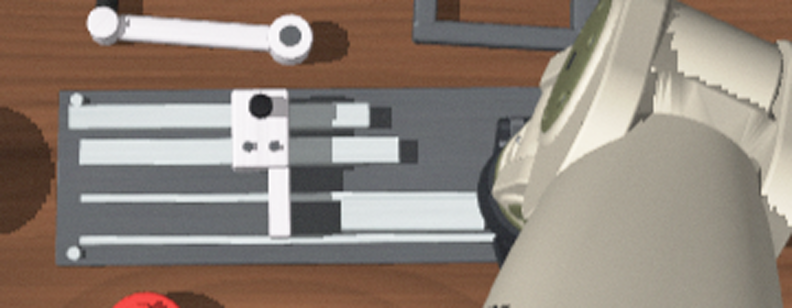

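View pics/s5.png

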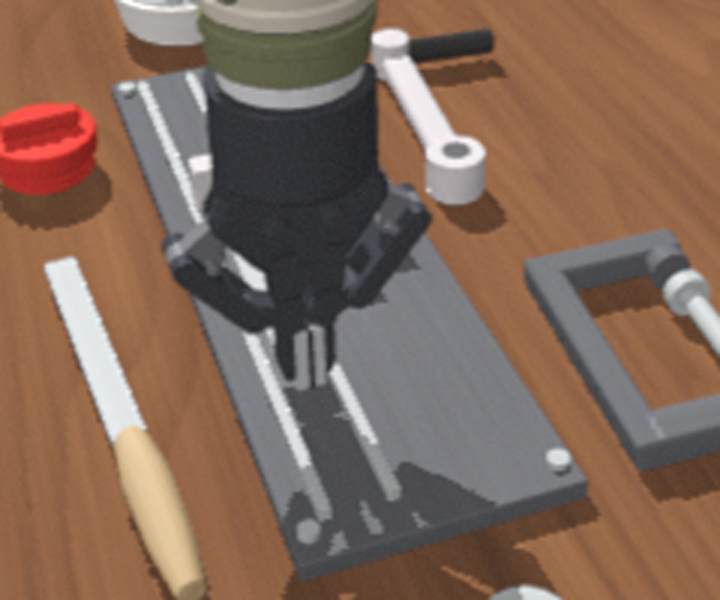

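Request:
send_rows --deltas '[[[0, 0.4, 0.1, 0, 0, 0], [0, 0.8, 0.1, 0, 0, 0], [0, 1.2, 0.1, 0, 0, 0], [0, 1.6, 0.1, 0, 0, 0], [0, 2.0, 0.1, 0, 0, 0], [0, 2.3, 0.1, 0, 0, 0], [0, 2.6, 0.1, 0, 0, 0], [0, 2.9, 0.1, 0, 0, 0], [0, 3.1, 0.1, 0, 0, 0], [0, 3.3, 0.1, 0, 0, 0], [0, 3.3, 0.1, 0, 0, 0]]]'

```text
clock: 11.3
tcp_pos: [0.5123, -0.1214, 0.0274]
orientation: [-0.0, 0.703, 0.711, 0.0]
wrist_force: [-0.1, 0.4, 0.6]
finger_gap: -0.0
```

```bash
python3 b.py 6
```

```text
11.3 [ 0.51229857 -0.12140783  0.02735651] [-0.07693205  0.40950654  0.58369776]
262 305 331 52.8 9.2
270 305 331 52.7 9.2
278 322 331 24.2 9.1
286 322 331 24.1 9.1
294 322 331 24.2 9.2
302 322 331 24.1 9.1
bar 291 336 394 0.2 -98.3
bar 293 335 394 1.8 -97.8
bar 295 335 395 1.9 -99.5
bar 297 335 395 1.8 -99.6
bar 299 335 396 1.8 -100.9
bar 301 336 397 0.3 -103.4
bar 303 336 399 0.4 -106.1
```

Request:
send_rows --deltas '[[[0, 0.1, 0, 0, 0, 0], [0, 0.2, 0, 0, 0, 0], [0, 0.3, 0, 0, 0, 0], [0, 0.4, 0, 0, 0, 0], [0, 0.5, 0, 0, 0, 0]]]'

```text
clock: 11.9
tcp_pos: [0.5125, -0.117, 0.0274]
orientation: [0.0, 0.703, 0.711, -0.0]
wrist_force: [0.2, -2.6, 0.9]
finger_gap: 0.0001
```

Request:
send_rows --deltas '[[[0, 0.1, 0, 0, 0, 0]]]'

```text
clock: 12.0
tcp_pos: [0.5125, -0.1159, 0.0274]
orientation: [0.0, 0.703, 0.711, 0.0]
wrist_force: [-0.2, -1.9, 0.6]
finger_gap: 0.0
```

Request:
send_rows --deltas '[[[0, 0.1, 0, 0, 0, 0]]]'

```text
clock: 12.1
tcp_pos: [0.5124, -0.1149, 0.0274]
orientation: [0.0, 0.703, 0.711, 0.0]
wrist_force: [0.6, -3.4, 0.2]
finger_gap: -0.0002
```

Request:
send_rows --deltas '[[[0, 0.1, 0, 0, 0, 0]]]'

```text
clock: 12.2
tcp_pos: [0.5125, -0.1145, 0.0275]
orientation: [0.001, 0.703, 0.711, -0.001]
wrist_force: [-0.3, -6.4, 0.1]
finger_gap: 0.0002
```

Request:
send_rows --deltas '[[[0, 0.05, 0, 0, 0, 0]]]'

```text
clock: 12.3
tcp_pos: [0.5126, -0.1145, 0.0275]
orientation: [0.001, 0.703, 0.711, -0.001]
wrist_force: [-0.1, -7.7, -0.1]
finger_gap: 0.0003
```

```bash
python3 b.py 7
```

```text
12.3 [ 0.51258811 -0.1144856   0.02750063] [-0.09196276 -7.71046103 -0.13118563]
262 305 331 52.8 9.2
270 305 331 52.7 9.3
278 322 331 24.2 9.1
286 322 331 24.2 9.0
294 322 331 24.1 9.3
302 322 331 24.2 9.2
bar 291 334 389 3.6 -89.2
bar 293 334 389 3.7 -89.8
bar 295 334 390 3.7 -91.1
bar 297 334 390 3.6 -91.4
bar 299 334 391 3.6 -92.8
bar 301 334 392 3.8 -94.8
bar 303 334 394 3.6 -97.5
```

View pics/t7.png

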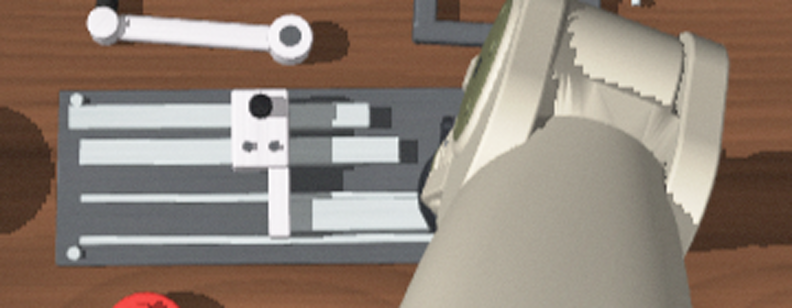

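Request:
send_rows --deltas '[[[0, -0.3, 0, 0, 0, 0], [0, -1, 0, 0, 0, 0], [0, -2, 0, 0, 0, 0], [0, -4, 1, 0, 0, 0], [0, -6, 5, 0, 0, 0], [0, -9, 10, 0, 0, 0], [0, -13, 13, 0, 0, 0], [0, -17, 13, 0, 0, 0], [0, -20, 13, 0, 0, 0], [0, -20, 13, 0, 0, 0], [0, -20, 13, 0, 0, 0]]]'

```text
clock: 13.5
tcp_pos: [0.5116, -0.3141, 0.1567]
orientation: [-0.001, 0.704, 0.71, 0.0]
wrist_force: [0.3, 0.8, -0.7]
finger_gap: 0.0002
```

```bash
sed -i 's/>333/>331/' b.py; python3 b.py 8
python3 - <<'E'
from h import *
C0=np.load('top_c.npy')
p=read_camera('top');C=cloud(p)*1000
for r in (293,297,301): print([int(z) for z in C[r,318:345,2]])
for t in['file','fuel_cap','c_clamp','kick_lever','ashtray','bearing']:
    print(t,[(np.round(d['box']),round(d['conf'],2)) for d in find_in(p,t)[:2]])
E
```

```text
13.5 [ 0.51162741 -0.31406775  0.1567412 ] [ 0.34499563  0.78532582 -0.71439856]
262 305 331 52.8 9.3
270 305 331 52.6 9.1
278 322 331 24.2 9.0
286 322 331 24.1 9.1
294 322 331 24.2 9.2
302 322 331 24.1 9.2
bar 291 332 395 6.9 -99.7
bar 293 332 395 7.0 -100.2
bar 295 332 395 7.0 -99.9
bar 297 332 395 7.1 -99.8
bar 299 332 395 7.1 -99.5
bar 301 332 396 7.0 -101.2
bar 303 332 396 7.1 -101.0
[9, 11, 12, 12, 49, 47, 52, 51, 51, 50, 45, 48, 49, 49, 33, 34, 33, 32, 37, 33, 35, 29, 36, 32, 31, 32, 31]
[11, 10, 8, 11, 50, 52, 46, 51, 49, 47, 50, 49, 49, 49, 33, 34, 35, 33, 32, 36, 31, 33, 33, 34, 31, 34, 31]
[12, 13, 15, 14, 47, 47, 50, 47, 50, 48, 51, 49, 49, 49, 32, 35, 34, 34, 34, 32, 35, 33, 35, 34, 31, 37, 36]
file [(array([409., 351., 144.,  24.]), 0.78)]
fuel_cap [(array([267., 355.,  42.,  41.]), 0.72)]
c_clamp [(array([438., 193., 101.,  58.]), 0.81)]
kick_lever [(array([361., 297.,  65.,  16.]), 0.35)]
ashtray [(array([167., 277.,  67.,  65.]), 0.93)]
bearing [(array([513., 277.,  25.,  26.]), 0.59), (array([269., 353.,  40.,  42.]), 0.37)]
```

View pics/t8.png

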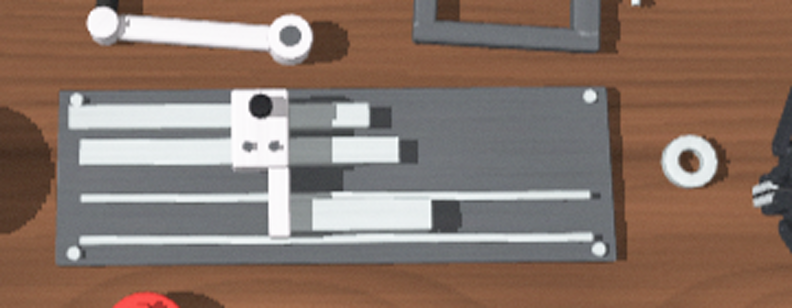

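View pics/s8.png

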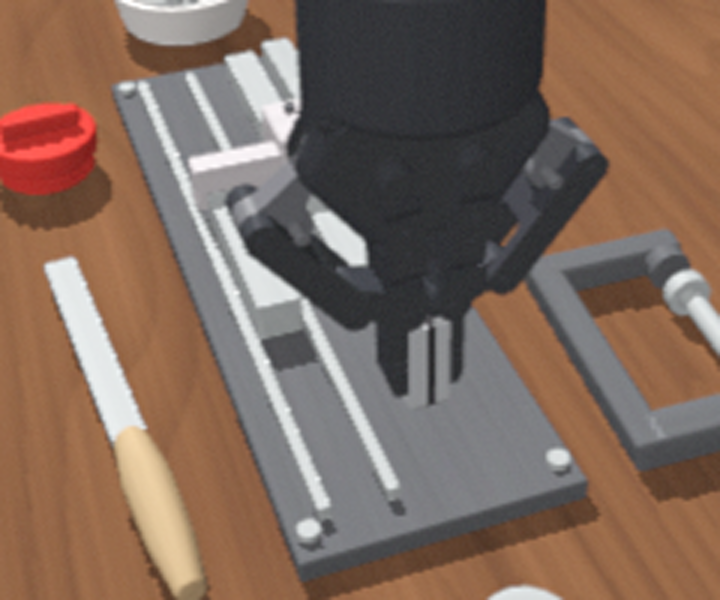

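```bash
python3 -c "
from workcell import *
print(hand_in())"
```

```text
the job is handed in; nothing more can be done
None
```

I pushed the stop into its notch and the bar up against it, both with closed fingertips, and handed the job in at about 13.7 s. `hand_in` gave no verdict.

**Stop:** It slid at about 5 N. The force then fell to zero and the stop pulled about 6 mm ahead of the fingers. Its index came to rest at y ≈ 31 mm, where I had measured the notch. It was still there after the bar push, to within the camera's roughly 2 mm.

**Bar:** I pushed it about 115 mm, until it stopped moving and the force rose to about 8 N. That is well below the 20 N or so needed to force the stop out. I then backed the arm off.

**Last checks:**
- **Fit:** In the top view the bar's top begins right at the stop arm's edge. Its front end works out at about 9.5 mm, against 9.2 mm for the stop face. Its tail is at about -100.5 mm and it lies flat at about 34 mm.
- **Contact:** The gripper was clear of everything, with the wrist force close to zero.
- **Other things on the bench:** File, fuel cap, ashtray and bearing were found within about 3 pixels (about 5 mm) of where they started.
- **Detector misses:** At the end, the network's "kick_lever" box was really the bar. At the start, its "c_clamp" box was really the bearing. In the pictures themselves the lever and clamp look unmoved.
- **Not measured:** I did not read the plunger's height directly. I judged it down from the pull-ahead, the force drop and the stop's position.

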